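Dispense the caplet from a carousel pill dispenser on its tipping stand

ROBOT

A 7-joint arm with a two-finger parallel gripper is mounted at the origin on a cart in front of the work surface, level with it; the furniture and walls round the work are solid. World frame = base frame: x ahead of the robot, y to its left, z up, the work surface at z = 0. Lengths are in mm, angles in rad, forces in N, time in s.
With the tool pointing down it reaches from about 375 to 925 mm from the base axis. Payload 3.1 kg.
Tool frame: the origin (TCP) lies on the centre line of the jaws, within the pads' length; the fingertips stand 11 mm ahead of it and the grasp point (between the pads) lies 8 mm behind it; z points along the fingers, y is the line along which they close (so a half turn about z gives the same grasp; the last joint's range is limited). The gripper opens to 85 mm and grips with 20 to 120 N. Pads are 22 mm wide; open, the fingers measure 114 mm over their backs; the gripper's body (76 mm by 85 mm) begins 54 mm behind the grasp point. The pads swing forward as they close: fully open they stand 13 mm farther back than shut.
Start: joints at [-1.413, 0.383, 0.044, 1.598, -0.018, 1.161, -0.05], TCP at [164.44, 628.858, 242.269] pointing down, gripper open.
Joint ranges: [-2.61, 2.61], [-0.41, 2.15], [-1.48, 1.57], [0, 2.5], [-1.57, 4.71], [0.05, 1.97], [-2.85, 2.85]. Speed limits (rad/s): [2.79, 2.79, 3.14, 3.14, 3.14, 3.14, 3.14].

INTERFACE

Orientations are given as a 3x3 rotation matrix whose columns are the frame's x, y, z axes.
In Python, from cell import bot gives the robot as it stands.
- The arm moves only by the tool send_rows, never from a script. Its argument "rows" is a list of rows, each an object of numbers: "wx", "wy", "wz": the turn, a rotation vector about the tool's x, y, z in degrees; "dx", "dy", "dz": the shift along the tool's x, y, z in mm; "jaw": the opening, from 0 (shut) to 1 (fully open). In form: [{"wx": .., "wy": .., "wz": .., "dx": .., "dy": .., "dz": .., "jaw": ..}, ...]. A call has 1 to 12 rows; each row shifts and turns the commanded pose from where the row before left it, along the tool's axes as they then stand; what a row does not reach is not made up. A row lasts 1/8 s, in which the tool goes at most 62.5 mm and 10.7 degrees, less where a joint would pass 70% of its speed; a pose out of reach is approached as far as the arm can. A call with a gripper value outside its range is refused whole. The fingers move at their own pace and stop on an object; "squeeze" is the grip in N (left out, the last holds). Time passes only in rows, so rows that do not move let the fingers close. It gives the time, the measured TCP pose, the force, the opening and the grip force at its end, in the units of the state.
- bot.get_obs(): the state, without advancing time (a new reading comes with each control period).
- bot.get_image(name): name is "scene" or "top"; returns a dict with "pixels" (384x512x3 uint8, blue, green, red), "z_map" (384x512 float32, mm along the optical axis (not along the pixel's ray), 0 where there is no reading), "fx", "fy", "cx", "cy" (pixels), "k1" (the pictures are not rectified: a ray, as slopes to the right and down, at radius r is drawn at 1 + k1 r^2 times it, then the intrinsics apply), "rvec" (rotation vector, rad) and "tvec" (3), from world to camera coordinates, as OpenCV has them. Camera axes: x right, y down, z forward; pixel columns grow to the right and rows downward; lengths in mm; the calibration is good to about 2 mm. A picture is of the moment at which its call begins.
- bot.job_done(): hands the job in; it is judged then, once.
Trained networks look in a picture, given as the dict that the camera call returned (one of the last four; its "shot" number tells which), for a name from the list of things; names that differ only in an ending like _2 or _b are one class to them, and where a whole thing is asked for, a point or a joint stands for the part that bears it (a point fixed in the world has none). Each returns a list of dicts, best first, with "p" (0 to 1); they miss things now and then, are a little off and sometimes report something else, mostly with a low value. They report only what shows in the picture. A call takes as long as a camera call.
- bot.look_for(picture, target): "extent" ([left, top, width, height] in pixels, round what is visible of it).
- bot.cut_out(picture, target): "pixels" (384x512 bool, what is visible of it) and "extent" ([left, top, width, height] in pixels, round what is visible of it).
The state is a dict: "t": time; "joint_pos": joint angles; "joint_velocities": joint speeds; "effort": joint torques, N m; "tcp_pos": TCP position; "tcp_rot": TCP orientation; "ft_force": force on the tool from outside, world axes, zero at the start; "wrist_torque": the same for the moment, N m; "width": finger opening in mm; "grasp_force": force on a finger pad.
Only numpy, scipy, OpenCV 4.12 (cv2) and the standard library are available. Lean on these libraries where they do the work, as an engineer would, in place of code of your own. Each camera call takes 0.05 s, during which the arm holds its last target. There are 200 camera calls.

TASK

Dispense the long caplet from the carousel dispenser into the empty metal gallipot: set aside the capped pot that blocks the spot under the spout, stand the gallipot in the nest there, turn the wheel (bar knob on top) until the caplet's pocket lines up with the outlet, tip the drum forward (steel bail at the back) until the caplet has slid out into the gallipot, and bring the drum back down level. Touch no tablet and leave the three round ones in the wheel. Leave gallipot and capped pot upright on the bench, and the two bottles and the wide white pot undisturbed.

Things in the scene. Friction and masses are not known exactly. Their poses are not given: they have to be found in the camera images.
- stand: Fixed tipping stand: white base plate 8 mm thick, x -90 to +190, y -107 to +107 mm in its frame, with a V notch in front. Origin on the bench under the pivot axis, which is parallel to its y, 55 mm up. Its -x is the front, where the spout points (to the robot's right, its yaw varies by 0.4 rad); z up. Grey cheeks at y = +-101 mm, x -25 to +35 mm, 78 mm high.
- tipper (a joint): Tilt of the drum about the pivot: 0 = level, 1.22 = tipped right forward (stops), bail up and over, spout down. About 0.6 kg; past some 0.75 rad its weight carries it forward, below that it falls back, so keep hold both ways. Tablets slide on the floor from about 0.65 rad and leave the spout within half a second at 1 rad or more; only near 1.2 does the spout point into the gallipot.
- wheel (a joint): Angle of the eight-pocket dosing wheel, +-3.6 rad, positive anticlockwise from above; stays where left (0.05 N m). Pockets: 45-degree sectors, 20 to 73 mm radius, between 3 mm spokes that push the tablets along. In the stand's frame, about the drum centre, pocket centres lie at wheel + k x 45 degrees from stand +x; the outlet is at 180 degrees (within 0.1 rad empties well).
- knob (a point): Grip point of the grey bar knob, on the wheel's axis at 195 mm height; the lid is 21 mm below it. The bar is 52 mm long, 12 mm thick, its top 13 mm above this point; it lies along the stand's x when wheel = 0 and turns with the wheel.
- bail (a point): Middle of the bail's cross bar behind the drum: round steel bar, 10 mm in diameter, parallel to the pivot axis, straight over 62 mm. Level: stand x = +222 mm, 115 mm high, 20 mm below the drum floor; 230 mm from the pivot axis. 53 mm free between bar and drum. The bar can turn in a grip that stays vertical. Tipped right over it is about 285 mm high, above the pivot.
- drum_centre (a point): Centre of the drum floor's upper face: level, stand x = +85 mm, 135 mm high; moves with the drum. Outside radius 79 mm; wall and fixed clear lid reach 174 mm. The one gap in the wall, 45 degrees wide at the front, is the outlet, shut by a light sprung flap that swings open by itself when tipped; the spout there is 58 mm wide, 45 mm at its tip, walls to 148 mm.
- spout_tip (a point): Middle of the spout's lip, level with the drum floor: 20 mm in front of the pivot at 135 mm height when level; about 82 mm in front at 64 mm height when tipped right over.
- drop_spot (a point): Fixed point on the bench 95 mm in front of the stand's origin, where the gallipot's centre belongs. The V notch in the base plate's front edge (90 degrees, 8 mm high) is the nest: a gallipot centred here just touches both its sides; within about 10 mm of this point it catches the caplet.
- caplet: The dose that is due: white oblong film-coated tablet, 24 x 11 x 8 mm, lying flat in one of the four loaded pockets (near 90 or 135 degrees either side of the outlet). Origin at the middle of its underside, x along its length.
- tablet_large: White round flat tablet, diameter 21 mm, 7 mm thick, in another pocket; must stay in the wheel. Origin at the middle of its underside.
- tablet_medium: White round flat tablet, diameter 17 mm, 7 mm thick, in another pocket; must stay in the wheel.
- tablet_small: White round flat tablet, diameter 13 mm, 6 mm thick, in another pocket; must stay in the wheel.
- gallipot: Empty open metal gallipot on the right of the bench: 45 mm high, outside diameter 60 mm at the rim, 53 mm near the foot, 3 mm wall, 4 mm bottom, about 60 g. Origin at the centre of its underside, z up.
- capped_pot: White pill pot with a blue cap, closed, diameter 42 mm, 62 mm high, 46 g, standing in front of the spout where the gallipot belongs; to be set aside upright. Origin at the centre of its underside, z up.
- amber_bottle: Amber bottle with white cap, diameter 44 mm, 78 mm high; a bystander near the gallipot. Origin at the centre of its underside.
- wide_pot: White pill pot with white cap, diameter 48 mm, 52 mm high; a bystander near the gallipot. Origin at the centre of its underside.
- dropper_bottle: Small brown dropper bottle with black rubber bulb, diameter 34 mm, 102 mm high; a bystander between the gallipot and the dispenser. Origin at the centre of its underside.

How it is judged:
By the outcome, as a careful person would: the job done as asked, in the order asked, and still so for the second after the job is handed in, with the robot touching nothing.
It also fails if it takes over 72 s, if anything falls off the work surface, if the arm or the gripper's body presses on something with over 40 N, if the wrist force passes 120 N, or if a joint passes its speed limit or range.

## Working session

There is one attempt and no reset: what is moved stays moved. The work goes in short steps, Python scripts to look and compute and a tool call to move; the robot and the scene stay as the last step left them, time stands still between calls to the robot, and variables do not carry over. Pictures are saved under pics/ and viewed, at most 10 in all, crops included, and the job is handed in when it is done.

Besides the shell and the picture viewer there is one more tool, called as name(argument=value, ...) on one line, values as JSON. send_rows: Moves the arm, as the interface text tells. Its arguments: {"type":"object","properties":{"rows":{"type":"array"},"squeeze":{"type":"number"}},"required":["rows"]}

```bash
ls; mkdir -p pics; cat > h.py <<'E'
import numpy as np, cv2
from cell import bot
np.set_printoptions(precision=1,suppress=True)
def cam(im):
    R=cv2.Rodrigues(np.array(im["rvec"],float))[0]; t=np.array(im["tvec"],float).ravel(); return R,t
def rays(im,uv):
    uv=np.atleast_2d(np.array(uv,float)); d=np.c_[(uv[:,0]-im["cx"])/im["fx"],(uv[:,1]-im["cy"])/im["fy"]]
    s=d.copy()
    for _ in range(20): s=d/(1+im["k1"]*(s**2).sum(1,keepdims=True))
    return np.c_[s,np.ones(len(s))]
def depthpts(im,mask):
    v,u=np.nonzero(mask&(im["z_map"]>0)); z=im["z_map"][v,u]
    R,t=cam(im); return (rays(im,np.c_[u,v])*z[:,None]-t)@R
def atz(im,uv,z):
    R,t=cam(im); d=rays(im,uv)@R; c=-R.T@t
    return c+d*((z-c[2])/d[:,2])[:,None]
def proj(im,P):
    R,t=cam(im); p=np.atleast_2d(P)@R.T+t; s=p[:,:2]/p[:,2:]; s=s*(1+im["k1"]*(s**2).sum(1,keepdims=True))
    return s*[im["fx"],im["fy"]]+[im["cx"],im["cy"]]
E
python3 - <<'E'
from h import *
a={n:bot.get_image(n) for n in("scene","top")}
for n,im in a.items():
    cv2.imwrite(f"pics/{n}0.png",im["pixels"]); R,t=cam(im); print(n,"cam",-R.T@t,im["fx"],im["k1"])
    for g in "stand tipper wheel knob bail caplet tablet_large tablet_medium tablet_small gallipot capped_pot amber_bottle wide_pot dropper_bottle".split():
        r=bot.cut_out(im,g)[:2]
        for q in r:
            P=depthpts(im,q["pixels"])
            print(g,round(q["p"],2),q["extent"],"med",np.median(P,0) if len(P) else None, "hi", np.percentile(P,[2,98],0).ravel() if len(P) else None)
E
```

```text
pics
scene cam [-220.3 -642.9  720.3] 388.8406999215681 0.023617950506335875
stand 0.58 [167.2, 132.0, 106.1, 97.2] med [433.8 140.4  11.8] hi [350.1  25.8   1.3 555.9 280.3 183.2]
tipper 0.6 [173.1, 130.1, 81.5, 70.7] med [435.1 151.3 160. ] hi [364.2  91.5   1.3 558.1 325.2 201.2]
wheel 0.75 [200.8, 129.4, 17.3, 18.0] med [451.3 188.7 185.9] hi [432.8 167.3  26.  706.3 502.3 208.7]
knob 0.45 [197.7, 130.0, 16.8, 21.3] med [450.9 186.1 187.3] hi [432.7 167.2 175.6 470.3 213.  208.7]
bail 0.8 [171.4, 131.0, 81.9, 68.2] med [433.2 150.8 162.5] hi [364.2  92.2  51.8 544.7 292.  201.6]
bail 0.54 [249.3, 197.3, 14.9, 25.6] med [439.9 -28.9  40.9] hi [429.1 -40.4  -0.5 466.1  -3.1  60.3]
gallipot 0.95 [299.1, 249.0, 24.6, 28.8] med [ 393.4 -256.9   25.2] hi [ 363.5 -285.9    0.8  418.8 -231.3   43.8]
gallipot 0.16 [202.4, 127.5, 17.6, 19.6] med [451.3 186.8 186.2] hi [432.8 167.3 172.8 500.3 227.2 208.7]
capped_pot 0.73 [248.5, 200.1, 15.0, 22.4] med [439.7 -29.2  41.4] hi [429.  -40.4   2.9 463.9  -3.6  60.2]
amber_bottle 0.86 [329.5, 222.7, 18.1, 35.5] med [ 490.8 -273.2   43.8] hi [ 48
[... 1066 characters left out ...]
76.6 214.  209.7]
gallipot 0.63 [330.1, 207.0, 14.8, 20.2] med [ 395.9 -261.6   10.7] hi [ 366.7 -282.9    0.1  416.9 -231.8   47.1]
capped_pot 0.46 [260.7, 195.0, 12.7, 15.5] med [443.3 -20.   59.7] hi [428.4 -39.7  -2.2 471.   -0.5  64.6]
amber_bottle 0.58 [332.7, 178.6, 11.8, 12.3] med [ 494.7 -259.1   58.8] hi [ 481.2 -277.7   13.9  516.1 -246.3   80.1]
wide_pot 0.69 [361.0, 195.0, 15.2, 17.4] med [ 438.4 -353.2   50.2] hi [ 418.6 -380.4    7.2  458.8 -336.    54.6]
wide_pot 0.66 [152.2, 163.2, 81.4, 66.3] med [447.9 179.1 172.1] hi [367.3  97.4  67.1 540.8 326.7 205.2]
dropper_bottle 0.57 [309.0, 185.7, 8.6, 11.3] med [ 482.3 -166.4   59.1] hi [ 472.  -185.1   -0.8  509.7 -154.7   98.4]
```

```bash
python3 - <<'E'
import cv2,numpy as np
t=cv2.imread("pics/top0.png"); s=cv2.imread("pics/scene0.png")
a=cv2.resize(t[150:245,140:273],(800,570),interpolation=cv2.INTER_CUBIC)
cv2.imwrite("pics/a.png",a)
b=cv2.resize(s[110:290,160:400],(800,600),interpolation=cv2.INTER_CUBIC)
cv2.imwrite("pics/b.png",b)
E
```

```text
(no output)
```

View pics/a.png

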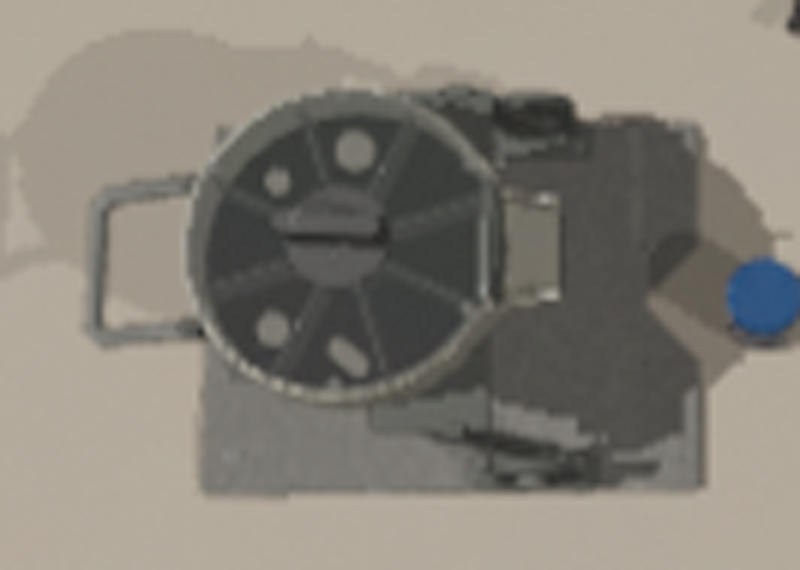

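View pics/b.png

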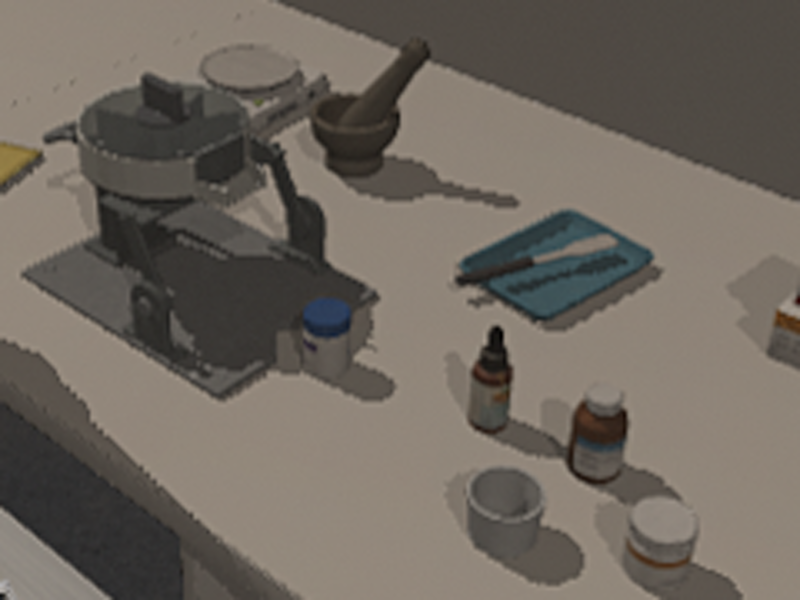

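```bash
cat >> h.py <<'E'
def S2W(st,P):
    x,y,w=st; c,s=np.cos(w),np.sin(w); P=np.atleast_2d(np.array(P,float)); return np.c_[x+c*P[:,0]-s*P[:,1],y+s*P[:,0]+c*P[:,1],P[:,2]]
E
python3 - <<'E'
from h import *
from scipy.optimize import least_squares
T=bot.get_image("top");S=bot.get_image("scene")
tp=[((203,492),(190,107,8)),((702,488),(-90,107,8)),((697,122),(-90,-107,8)),((648,298),(-57.5,0,8)),((96,266),(222,0,115)),((556,250),(-20,0,145)),((345,246),(85,0,174))]
sp=[((222,397),(-90,107,8)),((378,295),(-90,-107,8)),((22,275),(190,107,8))]
tu=np.array([p[0] for p in tp])/[800/133,6]+[140,150]-.4; su=np.array([p[0] for p in sp])*.3+[160,110]-.4
tP=[p[1] for p in tp]; sP=[p[1] for p in sp]
def res(q): return np.r_[(proj(T,S2W(q,tP))-tu).ravel(),(proj(S,S2W(q,sP))-su).ravel()]
r=least_squares(res,[450,100,1.57],x_scale=[10,10,.1],loss="soft_l1"); st=r.x; print("stand",st[:2],"yaw %.4f"%st[2]); print(res(st).reshape(-1,2))
np.save("st.npy",st)
for n,p in dict(drop=(-95,0,0),bail=(222,0,115),knob=(85,0,195),drumc=(85,0,135)).items(): print(n,S2W(st,p)[0])
# wheel contents angle in stand frame about drum centre
dc=S2W(st,(85,0,139))[0]
# white blobs inside drum
g=T["pixels"].astype(float).mean(2)
for n,(u,v) in dict(cap=(349,355),med=(272,329),big=(355,151),small=(278,181)).items():
    w=atz(T,[u/(800/133)+139.6,v/6+149.6],142)[0]; d=w-dc; print(n,w,"r",np.hypot(*d[:2]),"ang deg",np.degrees(np.arctan2(d[1],d[0])-st[2])%360)
# spokes (outer ends) 
# depth checks: bail bar and lid
for im in(T,S):
    P=depthpts(im,np.ones((384,512),bool)); c,s=np.cos(st[2]),np.sin(st[2]); d=P-[st[0],st[1],0]; q=np.c_[d[:,0]*c+d[:,1]*s,-d[:,0]*s+d[:,1]*c,d[:,2]]
    m=(abs(q[:,0]-222)<14)&(abs(q[:,1])<28)&(q[:,2]>85)&(q[:,2]<140); print("bail",m.sum(),np.median(q[m],0),q[m][:,2].max() if m.any() else 0)
    m=(abs(q[:,0]-85)<40)&(abs(q[:,1])<40)&(q[:,2]>200); 
    if m.sum()>4:
        k=q[m]; e=np.cov(k[:,:2].T); ww,vv=np.linalg.eigh(e); print("knob",m.sum(),k.mean(0),"ang",np.degrees(np.arctan2(vv[1,1],vv[0,1])),np.sqrt(ww*12))
    for nm,c0 in dict(gal=(393,-260),cap=(448,-20)).items():
        m=(np.hypot(P[:,0]-c0[0],P[:,1]-c0[1])<45)&(P[:,2]>30); k=P[m]; mx=k[k[:,2]>np.percentile(k[:,2],97)-8] 
        print(nm,m.sum(),"top z",np.percentile(k[:,2],97),"rim bbox mid",(mx.min(0)+mx.max(0))/2,(mx.max(0)-mx.min(0)))
E
```

```text
stand [456.1 105. ] yaw 1.5894
[[-0.1  0.7]
 [ 0.5  0.2]
 [ 0.5 -0.3]
 [-0.5  0.6]
 [ 0.7  0.4]
 [ 0.8 -0.3]
 [-0.3 -1.3]
 [-0.9 -0.6]
 [ 0.5 -1.4]
 [-0.9 -1.1]]
drop [457.8  10.    0. ]
bail [452. 327. 115.]
knob [454.5 190.  195. ]
drumc [454.5 190.  135. ]
cap [401.8 190.4 142. ] r 52.73906423668101 ang deg 88.50577876066846
med [414.9 229.8 142. ] r 56.130911882849404 ang deg 43.8166979890941
big [508.  191.9 142. ] r 53.51410649907885 ang deg 270.97210531806195
small [492.  230.6 142. ] r 55.293115772701356 ang deg 316.27695260787306
bail 58 [223.9  -3.2 118.5] 123.23929398046837
knob 79 [ 87.    1.4 206.5] ang 175.57733837279778 [13.1 49.2]
gal 81 top z 47.33051644374473 rim bbox mid [ 393.2 -257.6   44. ] [53.9 55.4  7.9]
cap 147 top z 64.42135461803915 rim bbox mid [449.3 -20.1  61.3] [40.1 39.1  9.8]
bail 16 [223.3   7.4 118.9] 123.66228830766127
knob 50 [ 86.9   0.6 206. ] ang 176.78800890564713 [13.2 50.4]
gal 215 top z 44.26297242945956 rim bbox mid [ 391.5 -257.7   40.7] [59.5 58.6  8.8]
cap 204 top z 60.751247382317274 rim bbox mid [449.1 -18.4  57.9] [39.8 44.7  9.7]
```

```bash
cat >> h.py <<'E'
def show():
    o=bot.get_obs(); R=np.array(o["tcp_rot"]); print("t",round(o["t"],2),"tcp",np.array(o["tcp_pos"]),"w",o["width"],"gf",o["grasp_force"],"ft",np.array(o["ft_force"])); print("yaw of tool y deg %.1f"%np.degrees(np.arctan2(R[1,1],R[0,1])),"tool z",R[:,2].round(3)); print("j",np.array(o["joint_pos"]).round(2)); return o,R
def go(p,yaw=None):
    "world target -> tool-frame shift; yaw = desired direction (deg) of tool y"
    o,R=show(); d=R.T@(np.array(p)-o["tcp_pos"]); print("dxyz",d)
    if yaw is not None:
        y=np.degrees(np.arctan2(R[1,1],R[0,1])); print("wz options",-((yaw-y+90)%180-90))
E
python3 -c "
from h import *
go([449,-19,150],91); print(np.array(bot.get_obs()['tcp_rot']).round(3)); show()"
```

```text
t 1.6 tcp [164.4 628.9 242.3] w 85.21944524835975 gf 0.0 ft [0.  0.3 0.1]
yaw of tool y deg 75.3 tool z [-0. -0. -1.]
j [-1.4  0.4  0.   1.6 -0.   1.2 -0.1]
dxyz [-439.2 -554.8   92.3]
wz options -15.651435357745115
[[-1.   0.3 -0. ]
 [ 0.3  1.  -0. ]
 [ 0.  -0.  -1. ]]
t 1.6 tcp [164.4 628.9 242.3] w 85.21944524835975 gf 0.0 ft [0.  0.3 0.1]
yaw of tool y deg 75.3 tool z [-0. -0. -1.]
j [-1.4  0.4  0.   1.6 -0.   1.2 -0.1]
```

send_rows(rows=[{"dx": -36.6, "dy": -46.2}, {"dx": -36.6, "dy": -46.2}, {"dx": -36.6, "dy": -46.2}, {"dx": -36.6, "dy": -46.2}, {"dx": -36.6, "dy": -46.2}, {"dx": -36.6, "dy": -46.2}, {"dx": -36.6, "dy": -46.2}, {"dx": -36.6, "dy": -46.2}, {"dx": -36.6, "dy": -46.2}, {"dx": -36.6, "dy": -46.2}, {"dx": -36.6, "dy": -46.2}, {"dx": -36.6, "dy": -46.2}])

```text
invalid input
```

```bash
python3 -c "
from h import *
go([449,-19,55],91); show()"
```

```text
t 1.6 tcp [164.4 628.9 242.3] w 85.21944524835975 gf 0.0 ft [0.  0.3 0.1]
yaw of tool y deg 75.3 tool z [-0. -0. -1.]
j [-1.4  0.4  0.   1.6 -0.   1.2 -0.1]
dxyz [-439.2 -554.8  187.3]
wz options -15.651435357745115
t 1.6 tcp [164.4 628.9 242.3] w 85.21944524835975 gf 0.0 ft [0.  0.3 0.1]
yaw of tool y deg 75.3 tool z [-0. -0. -1.]
j [-1.4  0.4  0.   1.6 -0.   1.2 -0.1]
```

send_rows(rows=[{"wx": 0, "wy": 0, "wz": 0, "dx": -36.6, "dy": -46.2, "dz": 0, "jaw": 1}, {"wx": 0, "wy": 0, "wz": 0, "dx": -36.6, "dy": -46.2, "dz": 0, "jaw": 1}, {"wx": 0, "wy": 0, "wz": 0, "dx": -36.6, "dy": -46.2, "dz": 0, "jaw": 1}, {"wx": 0, "wy": 0, "wz": 0, "dx": -36.6, "dy": -46.2, "dz": 0, "jaw": 1}, {"wx": 0, "wy": 0, "wz": 0, "dx": -36.6, "dy": -46.2, "dz": 0, "jaw": 1}, {"wx": 0, "wy": 0, "wz": 0, "dx": -36.6, "dy": -46.2, "dz": 0, "jaw": 1}, {"wx": 0, "wy": 0, "wz": 0, "dx": -36.6, "dy": -46.2, "dz": 0, "jaw": 1}, {"wx": 0, "wy": 0, "wz": 0, "dx": -36.6, "dy": -46.2, "dz": 0, "jaw": 1}, {"wx": 0, "wy": 0, "wz": 0, "dx": -36.6, "dy": -46.2, "dz": 0, "jaw": 1}, {"wx": 0, "wy": 0, "wz": 0, "dx": -36.6, "dy": -46.2, "dz": 0, "jaw": 1}, {"wx": 0, "wy": 0, "wz": 0, "dx": -36.6, "dy": -46.2, "dz": 0, "jaw": 1}, {"wx": 0, "wy": 0, "wz": -10, "dx": -36.6, "dy": -46.2, "dz": 0, "jaw": 1}])

```text
t: 3.1
tcp_pos: [445.9, -10.5, 242.7]
tcp_rot: [[-0.994, 0.112, 0.001], [0.112, 0.994, 0.002], [-0.001, 0.002, -1.0]]
ft_force: [0.6, 0.2, 0.4]
width: 85.4
grasp_force: 0.0
```

```bash
python3 -c "
from h import *
go([449,-19,55],91)"
```

```text
t 3.1 tcp [445.9 -10.5 242.7] w 85.39447601157246 gf 0.0 ft [0.6 0.2 0.4]
yaw of tool y deg 83.6 tool z [ 0.  0. -1.]
j [-0.8 -0.1  0.7  2.1  0.   1.1  1.4]
dxyz [ -3.9  -8.5 187.7]
wz options -7.421218655229794
```

send_rows(rows=[{"wx": 0, "wy": 0, "wz": -5.5, "dx": 0, "dy": 0, "dz": 45, "jaw": 1}, {"wx": 0, "wy": 0, "wz": 0, "dx": 0, "dy": 0, "dz": 50, "jaw": 1}, {"wx": 0, "wy": 0, "wz": 0, "dx": 0, "dy": 0, "dz": 50, "jaw": 1}, {"wx": 0, "wy": 0, "wz": 0, "dx": 0, "dy": 0, "dz": 40, "jaw": 1}, {"wx": 0, "wy": 0, "wz": 0, "dx": 0, "dy": 0, "dz": 20, "jaw": 1}, {"wx": 0, "wy": 0, "wz": 0, "dx": 0, "dy": 0, "dz": 0, "jaw": 1}, {"wx": 0, "wy": 0, "wz": 0, "dx": 0, "dy": 0, "dz": 0, "jaw": 0}, {"wx": 0, "wy": 0, "wz": 0, "dx": 0, "dy": 0, "dz": 0, "jaw": 0}, {"wx": 0, "wy": 0, "wz": 0, "dx": 0, "dy": 0, "dz": 0, "jaw": 0}, {"wx": 0, "wy": 0, "wz": 0, "dx": 0, "dy": 0, "dz": 0, "jaw": 0}, {"wx": 0, "wy": 0, "wz": 0, "dx": 0, "dy": 0, "dz": 0, "jaw": 0}], squeeze=30)

```text
t: 4.47
tcp_pos: [446.3, -7.9, 38.4]
tcp_rot: [[-1.0, 0.018, 0.002], [0.018, 1.0, 0.002], [-0.002, 0.002, -1.0]]
ft_force: [-1.4, -1.1, 7.2]
width: 41.7
grasp_force: 29.8
```

send_rows(rows=[{"wx": 0, "wy": 0, "wz": 0, "dx": 0, "dy": 0, "dz": -20, "jaw": 0}, {"wx": 0, "wy": 0, "wz": 0, "dx": 12, "dy": -25, "dz": -15, "jaw": 0}, {"wx": 0, "wy": 0, "wz": 0, "dx": 17, "dy": -38, "dz": 0, "jaw": 0}, {"wx": 0, "wy": 0, "wz": 0, "dx": 17, "dy": -39, "dz": 0, "jaw": 0}, {"wx": 0, "wy": 0, "wz": 0, "dx": 0, "dy": 0, "dz": 10, "jaw": 0}, {"wx": 0, "wy": 0, "wz": 0, "dx": 0, "dy": 0, "dz": 15, "jaw": 0}, {"wx": 0, "wy": 0, "wz": 0, "dx": 0, "dy": 0, "dz": 9, "jaw": 0}, {"wx": 0, "wy": 0, "wz": 0, "dx": 0, "dy": 0, "dz": 0, "jaw": 0}, {"wx": 0, "wy": 0, "wz": 0, "dx": 0, "dy": 0, "dz": 0, "jaw": 0}])

```text
t: 5.6
tcp_pos: [397.4, -108.5, 37.9]
tcp_rot: [[-1.0, 0.017, -0.001], [0.017, 1.0, 0.001], [0.001, 0.001, -1.0]]
ft_force: [-0.5, -1.0, -0.9]
width: 41.7
grasp_force: 30.8
```

send_rows(rows=[{"wx": 0, "wy": 0, "wz": 0, "dx": 0, "dy": 0, "dz": 0, "jaw": 1}, {"wx": 0, "wy": 0, "wz": 0, "dx": 0, "dy": 0, "dz": 0, "jaw": 1}, {"wx": 0, "wy": 0, "wz": 0, "dx": 0, "dy": 0, "dz": 0, "jaw": 1}, {"wx": 0, "wy": 0, "wz": 0, "dx": 0, "dy": 0, "dz": 0, "jaw": 1}, {"wx": 0, "wy": 0, "wz": 0, "dx": 0, "dy": 0, "dz": -30, "jaw": 1}, {"wx": 0, "wy": 0, "wz": 0, "dx": 0, "dy": 0, "dz": -40, "jaw": 1}, {"wx": 0, "wy": 0, "wz": 0, "dx": 0, "dy": 0, "dz": -40, "jaw": 1}, {"wx": 0, "wy": 0, "wz": 0, "dx": 2, "dy": -50, "dz": 0, "jaw": 1}, {"wx": 0, "wy": 0, "wz": 0, "dx": 2, "dy": -50, "dz": 0, "jaw": 1}, {"wx": 0, "wy": 0, "wz": 0, "dx": 1, "dy": -49, "dz": 0, "jaw": 1}, {"wx": 0, "wy": 0, "wz": 0, "dx": 0, "dy": 0, "dz": 0, "jaw": 1}])

```text
t: 6.98
tcp_pos: [388.4, -262.7, 148.6]
tcp_rot: [[-1.0, 0.026, -0.0], [0.026, 1.0, -0.003], [0.0, -0.003, -1.0]]
ft_force: [0.3, 0.0, -0.4]
width: 85.5
grasp_force: 0.0
```

```bash
python3 - <<'E'
from h import *
go([392.5,-258,38],91)
im=bot.get_image("scene")
for g in ("gallipot","capped_pot"):
    q=bot.cut_out(im,g)[0]; P=depthpts(im,q["pixels"]); print(g,q["p"],q["extent"],np.median(P,0),np.percentile(P,[3,97],0).ravel())
E
```

```text
t 6.97 tcp [ 388.4 -262.7  148.6] w 85.53169436953182 gf 0.0 ft [ 0.3  0.  -0.4]
yaw of tool y deg 88.5 tool z [-0. -0. -1.]
j [-0.4  0.2  1.   2.1 -0.2  0.9  2.3]
dxyz [ -3.9   5.1 110.6]
wz options -2.5065683310347
gallipot 0.7 [173.4, 132.4, 80.5, 60.3] [433.3 150.5 162.1] [365.   95.   62.5 544.5 269.9 194.8]
capped_pot 0.86 [260.0, 218.8, 18.9, 26.9] [ 392.2 -118.5   43.1] [ 381.2 -129.5    4.4  417.2  -94.7   60.5]
```

send_rows(rows=[{"wx": 0, "wy": 0, "wz": 0, "dx": -4, "dy": 5, "dz": 20, "jaw": 1}, {"wx": 0, "wy": 0, "wz": 0, "dx": 0, "dy": 0, "dz": 40, "jaw": 1}, {"wx": 0, "wy": 0, "wz": 0, "dx": 0, "dy": 0, "dz": 40, "jaw": 1}, {"wx": 0, "wy": 0, "wz": 0, "dx": 0, "dy": 0, "dz": 20, "jaw": 1}, {"wx": 0, "wy": 0, "wz": 0, "dx": 0, "dy": 0, "dz": 0, "jaw": 1}, {"wx": 0, "wy": 0, "wz": 0, "dx": 0, "dy": 0, "dz": 0, "jaw": 0}, {"wx": 0, "wy": 0, "wz": 0, "dx": 0, "dy": 0, "dz": 0, "jaw": 0}, {"wx": 0, "wy": 0, "wz": 0, "dx": 0, "dy": 0, "dz": 0, "jaw": 0}, {"wx": 0, "wy": 0, "wz": 0, "dx": 0, "dy": 0, "dz": 0, "jaw": 0}], squeeze=30)

```text
t: 8.25
tcp_pos: [395.0, -253.2, 29.7]
tcp_rot: [[-1.0, 0.018, 0.003], [0.018, 1.0, 0.001], [-0.003, 0.001, -1.0]]
ft_force: [-0.5, 0.5, 5.5]
width: 58.7
grasp_force: 31.0
```

```bash
python3 - <<'E'
from h import *
go([458,11,30],91)
E
```

```text
t 8.25 tcp [ 395.  -253.2   29.7] w 58.74563069478633 gf 31.013019389938563 ft [-0.5  0.5  5.5]
yaw of tool y deg 89.0 tool z [ 0.  0. -1.]
j [-0.2  0.5  0.8  2.2 -0.5  0.7  2.5]
dxyz [-58.4 265.3   0.1]
wz options -2.0095663363975973
```

send_rows(rows=[{"wx": 0, "wy": 0, "wz": 0, "dx": 0, "dy": 0, "dz": -25, "jaw": 0}, {"wx": 0, "wy": 0, "wz": 0, "dx": 0, "dy": 0, "dz": -35, "jaw": 0}, {"wx": 0, "wy": 0, "wz": 0, "dx": 0, "dy": 0, "dz": -35, "jaw": 0}, {"wx": 0, "wy": 0, "wz": 0, "dx": 0, "dy": 39, "dz": 0, "jaw": 0}, {"wx": 0, "wy": 0, "wz": 0, "dx": 0, "dy": 40, "dz": 0, "jaw": 0}, {"wx": 0, "wy": 0, "wz": 0, "dx": 0, "dy": 40, "dz": 0, "jaw": 0}, {"wx": 0, "wy": 0, "wz": 0, "dx": -15, "dy": 40, "dz": 0, "jaw": 0}, {"wx": 0, "wy": 0, "wz": 0, "dx": -15, "dy": 40, "dz": 0, "jaw": 0}, {"wx": 0, "wy": 0, "wz": -2, "dx": -15, "dy": 40, "dz": 0, "jaw": 0}, {"wx": 0, "wy": 0, "wz": 0, "dx": -15, "dy": 20, "dz": 0, "jaw": 0}, {"wx": 0, "wy": 0, "wz": 0, "dx": 0, "dy": 0, "dz": 0, "jaw": 0}, {"wx": 0, "wy": 0, "wz": 0, "dx": 0, "dy": 0, "dz": 0, "jaw": 0}])

```text
t: 9.75
tcp_pos: [457.1, 3.7, 123.2]
tcp_rot: [[-1.0, -0.014, -0.001], [-0.014, 1.0, -0.0], [0.001, -0.0, -1.0]]
ft_force: [-0.5, -0.2, -1.0]
width: 58.6
grasp_force: 32.5
```

```bash
python3 - <<'E'
from h import *
go([460,5,30],91)
im=bot.get_image("scene")
for g in ("gallipot",):
  for q in bot.cut_out(im,g)[:2]:
    P=depthpts(im,q["pixels"]); print(g,q["p"],q["extent"],np.median(P,0),np.percentile(P,[3,97],0).ravel())
E
```

```text
t 9.75 tcp [457.1   3.7 123.2] w 58.556565698378044 gf 32.47810740256682 ft [-0.5 -0.2 -1. ]
yaw of tool y deg 90.8 tool z [-0. -0. -1.]
j [-0.9  0.2  0.8  2.2 -0.2  0.8  1.7]
dxyz [-3.1  1.3 93.2]
wz options -0.17867070275357833
gallipot 0.53 [241.7, 174.0, 20.0, 23.6] [447.    6.1 118.2] [426.6 -26.5   5.  530.4  95.5 136.2]
```

send_rows(rows=[{"wx": 0, "wy": 0, "wz": 0, "dx": -3, "dy": 0, "dz": 30, "jaw": 0}, {"wx": 0, "wy": 0, "wz": 0, "dx": 0, "dy": 0, "dz": 35, "jaw": 0}, {"wx": 0, "wy": 0, "wz": 0, "dx": 0, "dy": 0, "dz": 18, "jaw": 0}, {"wx": 0, "wy": 0, "wz": 0, "dx": 0, "dy": 0, "dz": 8, "jaw": 0}, {"wx": 0, "wy": 0, "wz": 0, "dx": 0, "dy": 0, "dz": 0, "jaw": 0}, {"wx": 0, "wy": 0, "wz": 0, "dx": 0, "dy": 0, "dz": 0, "jaw": 0}])

```text
t: 10.6
tcp_pos: [461.3, 5.2, 32.9]
tcp_rot: [[-1.0, -0.016, 0.001], [-0.016, 1.0, 0.001], [-0.001, 0.001, -1.0]]
ft_force: [0.4, 0.6, -0.3]
width: 58.6
grasp_force: 32.6
```

send_rows(rows=[{"wx": 0, "wy": 0, "wz": 0, "dx": 0, "dy": 0, "dz": 2, "jaw": 0}, {"wx": 0, "wy": 0, "wz": 0, "dx": 1, "dy": 2, "dz": 0, "jaw": 0}, {"wx": 0, "wy": 0, "wz": 0, "dx": 0, "dy": 2, "dz": 0, "jaw": 0}, {"wx": 0, "wy": 0, "wz": 0, "dx": 0, "dy": 2, "dz": 0, "jaw": 0}, {"wx": 0, "wy": 0, "wz": 0, "dx": 0, "dy": 0, "dz": 0, "jaw": 0}])

```text
t: 11.22
tcp_pos: [459.6, 11.7, 30.2]
tcp_rot: [[-1.0, -0.017, -0.0], [-0.017, 1.0, 0.001], [0.0, 0.001, -1.0]]
ft_force: [1.0, -0.4, -0.8]
width: 58.6
grasp_force: 32.6
```

send_rows(rows=[{"wx": 0, "wy": 0, "wz": 0, "dx": 0, "dy": 1.5, "dz": 0.5, "jaw": 0}, {"wx": 0, "wy": 0, "wz": 0, "dx": 0, "dy": 0, "dz": 0, "jaw": 0}, {"wx": 0, "wy": 0, "wz": 0, "dx": 0, "dy": 0, "dz": 0, "jaw": 0}])

```text
t: 11.6
tcp_pos: [459.8, 12.4, 29.8]
tcp_rot: [[-1.0, -0.016, 0.0], [-0.016, 1.0, 0.0], [-0.0, 0.0, -1.0]]
ft_force: [0.7, -2.8, 1.4]
width: 59.0
grasp_force: 32.7
```

```bash
python3 - <<'E'
from h import *
im=bot.get_image("scene"); show()
cv2.imwrite("pics/c.png",cv2.resize(im["pixels"][120:260,170:330],(800,700),interpolation=cv2.INTER_CUBIC)[:600])
E
```

```text
t 11.65 tcp [459.8  12.4  29.8] w 58.768257335363195 gf 32.67388771986589 ft [-0.1 -2.1  0.7]
yaw of tool y deg 90.9 tool z [ 0.  0. -1.]
j [-0.7  0.4  0.7  2.2 -0.5  0.6  1.9]
```

View pics/c.png

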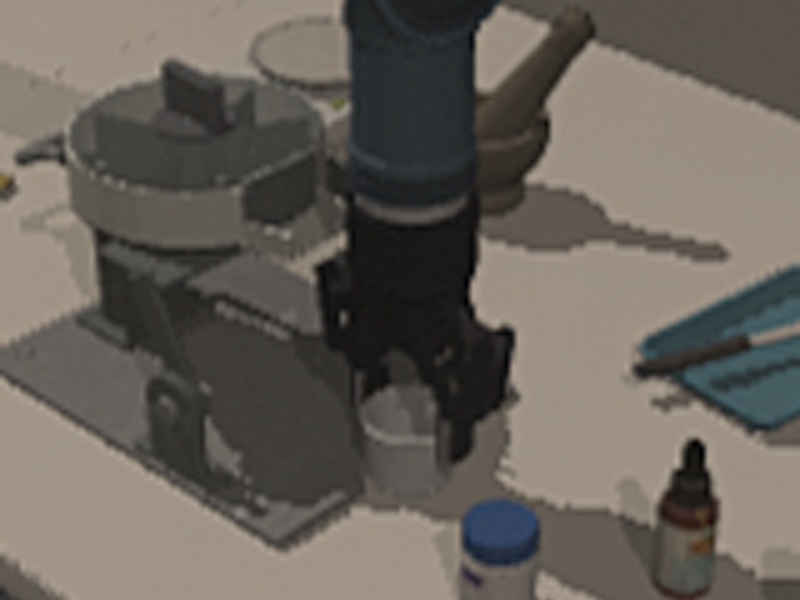

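send_rows(rows=[{"wx": 0, "wy": 0, "wz": 0, "dx": 0, "dy": 0, "dz": 0, "jaw": 1}, {"wx": 0, "wy": 0, "wz": 0, "dx": 0, "dy": 0, "dz": 0, "jaw": 1}, {"wx": 0, "wy": 0, "wz": 0, "dx": 0, "dy": 0, "dz": 0, "jaw": 1}, {"wx": 0, "wy": 0, "wz": 0, "dx": 0, "dy": 0, "dz": 0, "jaw": 1}, {"wx": 0, "wy": 0, "wz": 0, "dx": 0, "dy": 0, "dz": -20, "jaw": 1}, {"wx": 0, "wy": 0, "wz": 0, "dx": 0, "dy": 0, "dz": -40, "jaw": 1}, {"wx": 0, "wy": 0, "wz": 0, "dx": 0, "dy": 0, "dz": -45, "jaw": 1}, {"wx": 0, "wy": 0, "wz": 0, "dx": 0, "dy": 0, "dz": -45, "jaw": 1}, {"wx": 0, "wy": 0, "wz": 0, "dx": 0, "dy": 0, "dz": -45, "jaw": 1}, {"wx": 0, "wy": 0, "wz": 0, "dx": 0, "dy": 0, "dz": -45, "jaw": 1}])

```text
t: 12.9
tcp_pos: [459.0, 12.7, 270.8]
tcp_rot: [[-1.0, -0.016, -0.001], [-0.016, 1.0, 0.001], [0.001, 0.001, -1.0]]
ft_force: [0.0, 1.4, -0.6]
width: 85.6
grasp_force: 0.0
```

send_rows(rows=[{"wx": 0, "wy": 0, "wz": 9, "dx": 0, "dy": 0, "dz": 0, "jaw": 1}, {"wx": 0, "wy": 0, "wz": 9.5, "dx": 0, "dy": 0, "dz": 0, "jaw": 1}, {"wx": 0, "wy": 0, "wz": 9.5, "dx": 0, "dy": 0, "dz": 0, "jaw": 1}, {"wx": 0, "wy": 0, "wz": 9.5, "dx": 0, "dy": 0, "dz": 0, "jaw": 1}, {"wx": 0, "wy": 0, "wz": 9.5, "dx": 0, "dy": 0, "dz": 0, "jaw": 1}, {"wx": 0, "wy": 0, "wz": 9.5, "dx": 0, "dy": 0, "dz": 0, "jaw": 1}, {"wx": 0, "wy": 0, "wz": 9.5, "dx": 0, "dy": 0, "dz": 0, "jaw": 1}, {"wx": 0, "wy": 0, "wz": 9.5, "dx": 0, "dy": 0, "dz": 0, "jaw": 1}, {"wx": 0, "wy": 0, "wz": 9.5, "dx": 0, "dy": 0, "dz": 0, "jaw": 1}, {"wx": 0, "wy": 0, "wz": 9, "dx": 0, "dy": 0, "dz": 0, "jaw": 1}, {"wx": 0, "wy": 0, "wz": 0, "dx": 0, "dy": 0, "dz": 0, "jaw": 1}])

```text
t: 14.28
tcp_pos: [459.2, 12.6, 269.4]
tcp_rot: [[0.052, 0.999, -0.001], [0.999, -0.052, 0.001], [0.001, -0.001, -1.0]]
ft_force: [-0.1, 0.5, 1.1]
width: 85.3
grasp_force: 0.0
```

```bash
python3 - <<'E'
from h import *
from scipy.optimize import least_squares
go([454.5,191.5,260],-3)
im=bot.get_image("scene")
P=depthpts(im,np.ones((384,512),bool))
m=(np.hypot(P[:,0]-458,P[:,1]-11.5)<45)&(P[:,2]>32)&(P[:,2]<60); k=P[m]; print(len(k),k.min(0),k.max(0),np.percentile(k[:,2],97))
r=least_squares(lambda c:np.hypot(k[k[:,2]>40,0]-c[0],k[k[:,2]>40,1]-c[1])-28.7,[458,11.5]); print("gallipot",r.x)
E
```

```text
t 14.28 tcp [459.2  12.6 269.4] w 85.31317575602314 gf 0.0 ft [-0.1  0.5  1.1]
yaw of tool y deg -3.0 tool z [-0.  0. -1.]
j [-1.  -0.1  0.8  2.   0.1  1.1 -0.2]
dxyz [178.4 -13.9   9.6]
wz options 0.04742805541445705
135 [427.2 -17.5  32.1] [488.1  41.3  45.3] 44.10213082398978
gallipot [457.4  12.2]
```

send_rows(rows=[{"wx": 0, "wy": 0, "wz": 0, "dx": 25, "dy": -3.5, "dz": 0, "jaw": 1}, {"wx": 0, "wy": 0, "wz": 0, "dx": 45, "dy": -4, "dz": 0, "jaw": 1}, {"wx": 0, "wy": 0, "wz": 0, "dx": 45, "dy": -4, "dz": 0, "jaw": 1}, {"wx": 0, "wy": 0, "wz": 0, "dx": 44, "dy": -3, "dz": 0, "jaw": 1}, {"wx": 0, "wy": 0, "wz": 0, "dx": 20, "dy": 0, "dz": 0, "jaw": 1}, {"wx": 0, "wy": 0, "wz": 0, "dx": 0, "dy": 0, "dz": 0, "jaw": 1}, {"wx": 0, "wy": 0, "wz": 0, "dx": 0, "dy": 0, "dz": 0, "jaw": 1}])

```text
t: 15.2
tcp_pos: [454.9, 190.0, 269.6]
tcp_rot: [[0.056, 0.998, -0.001], [0.998, -0.056, -0.0], [-0.0, -0.001, -1.0]]
ft_force: [0.1, -1.1, 0.3]
width: 85.8
grasp_force: 0.0
```

send_rows(rows=[{"wx": 0, "wy": 0, "wz": 0, "dx": 2, "dy": -0.5, "dz": 25, "jaw": 1}, {"wx": 0, "wy": 0, "wz": 0, "dx": 0, "dy": 0, "dz": 30, "jaw": 1}, {"wx": 0, "wy": 0, "wz": 0, "dx": 0, "dy": 0, "dz": 15, "jaw": 1}, {"wx": 0, "wy": 0, "wz": 0, "dx": 0, "dy": 0, "dz": 8, "jaw": 1}, {"wx": 0, "wy": 0, "wz": 0, "dx": 0, "dy": 0, "dz": 0, "jaw": 0}, {"wx": 0, "wy": 0, "wz": 0, "dx": 0, "dy": 0, "dz": 0, "jaw": 0}, {"wx": 0, "wy": 0, "wz": 0, "dx": 0, "dy": 0, "dz": 0, "jaw": 0}, {"wx": 0, "wy": 0, "wz": 0, "dx": 0, "dy": 0, "dz": 0, "jaw": 0}, {"wx": 0, "wy": 0, "wz": 0, "dx": 0, "dy": 0, "dz": 0, "jaw": 0}, {"wx": 0, "wy": 0, "wz": 0, "dx": 0, "dy": 0, "dz": 0, "jaw": 0}], squeeze=40)

```text
t: 16.45
tcp_pos: [455.3, 194.7, 192.5]
tcp_rot: [[0.053, 0.999, 0.002], [0.999, -0.053, 0.002], [0.002, 0.002, -1.0]]
ft_force: [2.8, 0.9, 1.2]
width: 11.4
grasp_force: 43.2
```

send_rows(rows=[{"wx": 0, "wy": 0, "wz": -5, "dx": 0, "dy": -0.2, "dz": 0, "jaw": 0}, {"wx": 0, "wy": 0, "wz": -9, "dx": 0, "dy": -0.4, "dz": 0, "jaw": 0}, {"wx": 0, "wy": 0, "wz": -9, "dx": 0, "dy": -0.4, "dz": 0, "jaw": 0}, {"wx": 0, "wy": 0, "wz": -9, "dx": 0, "dy": -0.4, "dz": 0, "jaw": 0}, {"wx": 0, "wy": 0, "wz": -9, "dx": 0, "dy": -0.4, "dz": 0, "jaw": 0}, {"wx": 0, "wy": 0, "wz": -9, "dx": 0, "dy": -0.4, "dz": 0, "jaw": 0}, {"wx": 0, "wy": 0, "wz": -9, "dx": 0, "dy": -0.4, "dz": 0, "jaw": 0}, {"wx": 0, "wy": 0, "wz": -9, "dx": 0, "dy": -0.4, "dz": 0, "jaw": 0}, {"wx": 0, "wy": 0, "wz": -9, "dx": 0, "dy": -0.4, "dz": 0, "jaw": 0}, {"wx": 0, "wy": 0, "wz": -9, "dx": 0, "dy": -0.4, "dz": 0, "jaw": 0}, {"wx": 0, "wy": 0, "wz": -8, "dx": 0, "dy": -0.4, "dz": 0, "jaw": 0}, {"wx": 0, "wy": 0, "wz": 0, "dx": 0, "dy": 0, "dz": 0, "jaw": 0}])

```text
t: 17.95
tcp_pos: [452.6, 192.0, 192.4]
tcp_rot: [[-1.0, -0.016, 0.002], [-0.016, 1.0, 0.001], [-0.002, 0.001, -1.0]]
ft_force: [3.5, -0.1, 1.5]
width: 11.3
grasp_force: 51.4
```

```bash
python3 - <<'E'
from h import *
go([454,192,192],91)
E
```

```text
t 17.95 tcp [452.6 192.  192.4] w 11.341544939081205 gf 51.37762427330017 ft [ 3.5 -0.1  1.5]
yaw of tool y deg 90.9 tool z [ 0.  0. -1.]
j [-0.9  0.1  0.5  2.  -0.1  1.   1.2]
dxyz [-1.4 -0.   0.4]
wz options -0.07289804459848881
```

send_rows(rows=[{"wx": 0, "wy": 0, "wz": 0, "dx": 0, "dy": 0, "dz": 0, "jaw": 1}, {"wx": 0, "wy": 0, "wz": 0, "dx": 0, "dy": 0, "dz": 0, "jaw": 1}, {"wx": 0, "wy": 0, "wz": 0, "dx": 0, "dy": 0, "dz": 0, "jaw": 1}, {"wx": 0, "wy": 0, "wz": 0, "dx": 0, "dy": 0, "dz": 0, "jaw": 1}, {"wx": 0, "wy": 0, "wz": 0, "dx": 0, "dy": 0, "dz": -25, "jaw": 1}, {"wx": 0, "wy": 0, "wz": 0, "dx": 0, "dy": 0, "dz": -40, "jaw": 1}, {"wx": 0, "wy": 0, "wz": 0, "dx": 0, "dy": 30, "dz": -10, "jaw": 0.5}, {"wx": 0, "wy": 0, "wz": 0, "dx": 0, "dy": 45, "dz": 0, "jaw": 0.5}, {"wx": 0, "wy": 0, "wz": 0, "dx": 0, "dy": 45, "dz": 0, "jaw": 0.5}, {"wx": 0, "wy": 0, "wz": 0, "dx": 0, "dy": 17, "dz": 0, "jaw": 0.5}, {"wx": 0, "wy": 0, "wz": 0, "dx": 0, "dy": 0, "dz": 0, "jaw": 0.5}, {"wx": 0, "wy": 0, "wz": 0, "dx": 0, "dy": 0, "dz": 0, "jaw": 0.5}])

```text
t: 19.45
tcp_pos: [449.6, 326.5, 266.6]
tcp_rot: [[-1.0, -0.014, -0.001], [-0.014, 1.0, -0.001], [0.001, -0.001, -1.0]]
ft_force: [-0.5, -0.1, -0.2]
width: 42.7
grasp_force: 0.0
```

```bash
python3 - <<'E'
from h import *
show()
st=[456.1,106.7,1.5894]
for n in("top","scene"):
    im=bot.get_image(n); P=depthpts(im,np.ones((384,512),bool)); c,s=np.cos(st[2]),np.sin(st[2]); d=P-[st[0],st[1],0]; q=np.c_[d[:,0]*c+d[:,1]*s,-d[:,0]*s+d[:,1]*c,d[:,2]]
    m=(abs(q[:,0]-85)<40)&(abs(q[:,1])<40)&(q[:,2]>200)&(q[:,2]<212)
    if m.sum()>4:
        k=q[m]; ww,vv=np.linalg.eigh(np.cov(k[:,:2].T)); print("knob",m.sum(),k.mean(0),"ang",np.degrees(np.arctan2(vv[1,1],vv[0,1])),np.sqrt(ww*12))
    if n=="top": cv2.imwrite("pics/d.png",cv2.resize(im["pixels"][150:245,140:273],(800,570),interpolation=cv2.INTER_CUBIC))
E
```

```text
t 19.45 tcp [449.6 326.5 266.6] w 42.671375591130754 gf 0.0 ft [-0.5 -0.1 -0.2]
yaw of tool y deg 90.8 tool z [-0. -0. -1.]
j [-1.1  0.2  0.4  1.8 -0.1  1.1  1. ]
knob 78 [ 84.8   2.8 206.8] ang 89.46053806624604 [12.9 48.6]
knob 55 [ 83.8   0.7 206. ] ang 89.88570960604736 [13.7 51.9]
```

View pics/d.png

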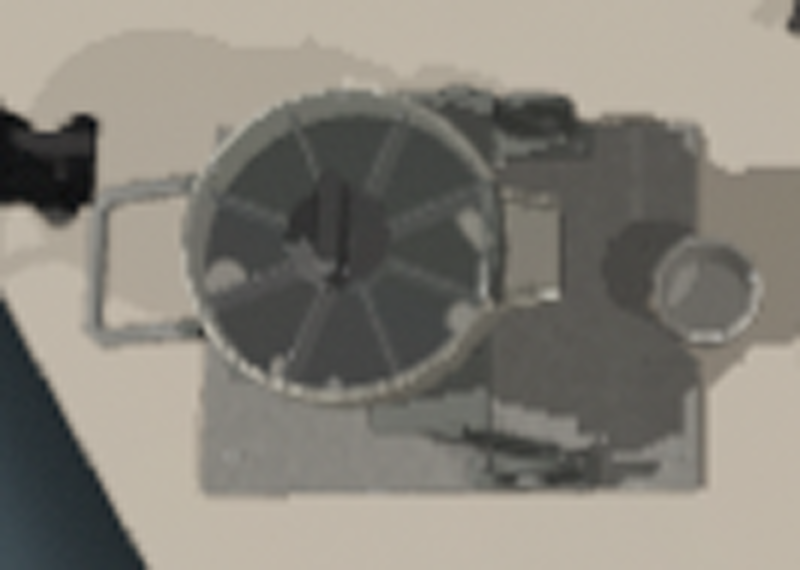

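send_rows(rows=[{"wx": 0, "wy": 0, "wz": 0, "dx": -2, "dy": 2, "dz": 30, "jaw": 0.5}, {"wx": 0, "wy": 0, "wz": 0, "dx": 0, "dy": 0, "dz": 45, "jaw": 0.5}, {"wx": 0, "wy": 0, "wz": 0, "dx": 0, "dy": 0, "dz": 45, "jaw": 0.5}, {"wx": 0, "wy": 0, "wz": 0, "dx": 0, "dy": 0, "dz": 25, "jaw": 0.5}, {"wx": 0, "wy": 0, "wz": 0, "dx": 0, "dy": 0, "dz": 12, "jaw": 0.5}, {"wx": 0, "wy": 0, "wz": 0, "dx": 0, "dy": 0, "dz": 0, "jaw": 0.5}, {"wx": 0, "wy": 0, "wz": 0, "dx": 0, "dy": 0, "dz": 0, "jaw": 0}, {"wx": 0, "wy": 0, "wz": 0, "dx": 0, "dy": 0, "dz": 0, "jaw": 0}, {"wx": 0, "wy": 0, "wz": 0, "dx": 0, "dy": 0, "dz": 0, "jaw": 0}, {"wx": 0, "wy": 0, "wz": 0, "dx": 0, "dy": 0, "dz": 0, "jaw": 0}], squeeze=50)

```text
t: 20.8
tcp_pos: [451.6, 329.1, 110.9]
tcp_rot: [[-1.0, -0.016, -0.001], [-0.016, 1.0, -0.001], [0.001, -0.001, -1.0]]
ft_force: [-0.8, -3.8, 6.0]
width: 8.3
grasp_force: 48.8
```

```bash
python3 - <<'E'
from h import *
o,R=show()
a0=np.arctan2(60,222)
th=np.linspace(0,1.22,25); # stand-plane displacements
b=np.c_[230*np.cos(a0+th),230*np.sin(a0+th)]; d=np.diff(b,axis=0)
print("dy(tool ~stand x), dz(tool, down+)"); print(np.c_[d[:,0],-d[:,1]].round(1).tolist())
E
```

```text
t 20.8 tcp [451.6 329.1 110.9] w 8.281765921468299 gf 48.828622698783875 ft [-0.8 -3.8  6. ]
yaw of tool y deg 90.9 tool z [-0. -0. -1.]
j [-1.   0.4  0.4  1.9 -0.2  0.8  1. ]
dy(tool ~stand x), dz(tool, down+)
[[-3.3, -11.2], [-3.9, -11.0], [-4.5, -10.8], [-5.0, -10.6], [-5.5, -10.3], [-6.0, -10.0], [-6.5, -9.7], [-7.0, -9.3], [-7.5, -9.0], [-7.9, -8.6], [-8.4, -8.2], [-8.8, -7.7], [-9.2, -7.3], [-9.5, -6.8], [-9.8, -6.3], [-10.2, -5.8], [-10.4, -5.3], [-10.7, -4.7], [-10.9, -4.2], [-11.1, -3.6], [-11.3, -3.1], [-11.4, -2.5], [-11.5, -1.9], [-11.6, -1.3]]
```

send_rows(rows=[{"wx": 0, "wy": 0, "wz": 0, "dx": 0, "dy": 0, "dz": 0, "jaw": 0.3}, {"wx": 0, "wy": 0, "wz": 0, "dx": 0, "dy": 0, "dz": 0, "jaw": 0.3}, {"wx": 0, "wy": 0, "wz": 0, "dx": 0, "dy": -1, "dz": 5, "jaw": 0.3}, {"wx": 0, "wy": 0, "wz": 0, "dx": 0, "dy": 0, "dz": 0, "jaw": 0.3}, {"wx": 0, "wy": 0, "wz": 0, "dx": 0, "dy": 0, "dz": 0, "jaw": 0}, {"wx": 0, "wy": 0, "wz": 0, "dx": 0, "dy": 0, "dz": 0, "jaw": 0}, {"wx": 0, "wy": 0, "wz": 0, "dx": 0, "dy": 0, "dz": 0, "jaw": 0}, {"wx": 0, "wy": 0, "wz": 0, "dx": 0, "dy": 0, "dz": 0, "jaw": 0}], squeeze=60)

```text
t: 21.8
tcp_pos: [450.6, 329.1, 104.7]
tcp_rot: [[-1.0, -0.016, -0.002], [-0.016, 1.0, -0.001], [0.002, -0.001, -1.0]]
ft_force: [-1.1, -2.6, 1.3]
width: 8.2
grasp_force: 58.4
```

send_rows(rows=[{"wx": 0, "wy": 0, "wz": 0, "dx": 0, "dy": -3.3, "dz": -11.2, "jaw": 0}, {"wx": 0, "wy": 0, "wz": 0, "dx": 0, "dy": -3.9, "dz": -11, "jaw": 0}, {"wx": 0, "wy": 0, "wz": 0, "dx": 0, "dy": -4.5, "dz": -10.8, "jaw": 0}, {"wx": 0, "wy": 0, "wz": 0, "dx": 0, "dy": -5, "dz": -10.6, "jaw": 0}, {"wx": 0, "wy": 0, "wz": 0, "dx": 0, "dy": -5.5, "dz": -10.3, "jaw": 0}, {"wx": 0, "wy": 0, "wz": 0, "dx": 0, "dy": -6, "dz": -10, "jaw": 0}, {"wx": 0, "wy": 0, "wz": 0, "dx": 0, "dy": -6.5, "dz": -9.7, "jaw": 0}, {"wx": 0, "wy": 0, "wz": 0, "dx": 0, "dy": -7, "dz": -9.3, "jaw": 0}])

```text
t: 22.8
tcp_pos: [451.3, 288.0, 188.4]
tcp_rot: [[-1.0, -0.017, -0.001], [-0.017, 1.0, 0.001], [0.001, 0.001, -1.0]]
ft_force: [-0.7, -3.4, -5.2]
width: 8.0
grasp_force: 58.3
```

send_rows(rows=[{"wx": 0, "wy": 0, "wz": 0, "dx": 0, "dy": -8.9, "dz": -10.6, "jaw": 0}, {"wx": 0, "wy": 0, "wz": 0, "dx": 0, "dy": -12.9, "dz": -13.1, "jaw": 0}, {"wx": 0, "wy": 0, "wz": 0, "dx": 0, "dy": -15.6, "dz": -13.5, "jaw": 0}, {"wx": 0, "wy": 0, "wz": 0, "dx": 0, "dy": -24.7, "dz": -17, "jaw": 0}, {"wx": 0, "wy": 0, "wz": 0, "dx": 0, "dy": -26.6, "dz": -13.5, "jaw": 0}, {"wx": 0, "wy": 0, "wz": 0, "dx": 0, "dy": -28.1, "dz": -10, "jaw": 0}, {"wx": 0, "wy": 0, "wz": 0, "dx": 0, "dy": -27, "dz": -6, "jaw": 0}, {"wx": 0, "wy": 0, "wz": 0, "dx": 0, "dy": -14.8, "dz": -1.8, "jaw": 0}, {"wx": 0, "wy": 0, "wz": 0, "dx": 0, "dy": -2, "dz": 0, "jaw": 0}, {"wx": 0, "wy": 0, "wz": 0, "dx": 0, "dy": 0, "dz": 0, "jaw": 0}, {"wx": 0, "wy": 0, "wz": 0, "dx": 0, "dy": 0, "dz": 0, "jaw": 0}, {"wx": 0, "wy": 0, "wz": 0, "dx": 0, "dy": 0, "dz": 0, "jaw": 0}])

```text
t: 24.3
tcp_pos: [454.1, 127.4, 276.8]
tcp_rot: [[-1.0, -0.016, -0.001], [-0.016, 1.0, 0.004], [0.001, 0.004, -1.0]]
ft_force: [-8.4, -1.1, 9.9]
width: 7.9
grasp_force: 64.0
```

```bash
python3 - <<'E'
from h import *
show()
a=bot.get_image("top")["pixels"]; b=bot.get_image("scene")["pixels"]
A=cv2.resize(a[160:240,170:300],(800,492),interpolation=cv2.INTER_CUBIC); B=cv2.resize(b[110:260,180:310],(520,600),interpolation=cv2.INTER_CUBIC)
cv2.imwrite("pics/e.png",np.hstack([cv2.resize(A,(400,246)) if 0 else cv2.resize(a[180:220,215:281],(400,242),interpolation=cv2.INTER_CUBIC),B[:242*1,:400]*0+0]) if 0 else cv2.vconcat([cv2.resize(a[175:225,220:290],(420,300),interpolation=cv2.INTER_CUBIC),cv2.resize(b[170:220,220:290],(420,300),interpolation=cv2.INTER_CUBIC)]))
E
```

```text
t 24.3 tcp [454.1 127.4 276.8] w 7.939310069261189 gf 64.02657508850098 ft [-8.4 -1.1  9.9]
yaw of tool y deg 90.9 tool z [-0.  0. -1.]
j [-0.9 -0.   0.5  2.   0.   1.2  1.2]
```

View pics/e.png

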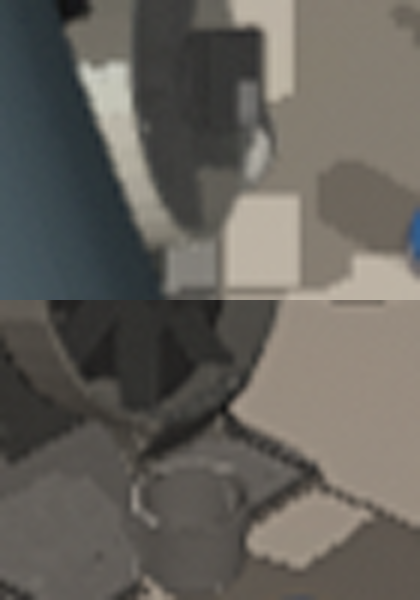

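send_rows(rows=[{"wx": 0, "wy": 0, "wz": 0, "dx": 0, "dy": 0, "dz": 0, "jaw": 0}, {"wx": 0, "wy": 0, "wz": 0, "dx": 0, "dy": 0, "dz": 0, "jaw": 0}, {"wx": 0, "wy": 0, "wz": 0, "dx": 0, "dy": 0, "dz": 0, "jaw": 0}, {"wx": 0, "wy": 0, "wz": 0, "dx": 0, "dy": 2, "dz": 0, "jaw": 0}, {"wx": 0, "wy": 0, "wz": 0, "dx": 0, "dy": 14.8, "dz": 1.8, "jaw": 0}, {"wx": 0, "wy": 0, "wz": 0, "dx": 0, "dy": 27, "dz": 6, "jaw": 0}, {"wx": 0, "wy": 0, "wz": 0, "dx": 0, "dy": 28.1, "dz": 10, "jaw": 0}, {"wx": 0, "wy": 0, "wz": 0, "dx": 0, "dy": 26.6, "dz": 13.5, "jaw": 0}, {"wx": 0, "wy": 0, "wz": 0, "dx": 0, "dy": 24.7, "dz": 17, "jaw": 0}, {"wx": 0, "wy": 0, "wz": 0, "dx": 0, "dy": 15.6, "dz": 13.5, "jaw": 0}, {"wx": 0, "wy": 0, "wz": 0, "dx": 0, "dy": 12.9, "dz": 13.1, "jaw": 0}, {"wx": 0, "wy": 0, "wz": 0, "dx": 0, "dy": 0, "dz": 0, "jaw": 0}])

```text
t: 25.9
tcp_pos: [451.9, 281.3, 198.3]
tcp_rot: [[-1.0, -0.019, 0.0], [-0.019, 1.0, 0.002], [-0.0, 0.002, -1.0]]
ft_force: [-3.0, 3.1, 2.5]
width: 7.9
grasp_force: 62.5
```

```bash
python3 - <<'E'
from h import *
show()
a=bot.get_image("top")["pixels"]; b=bot.get_image("scene")["pixels"]
cv2.imwrite("pics/f.png",cv2.vconcat([cv2.resize(a[175:225,220:290],(420,300),interpolation=cv2.INTER_CUBIC),cv2.resize(b[170:220,220:290],(420,300),interpolation=cv2.INTER_CUBIC)]))
E
```

```text
t 25.9 tcp [451.9 281.3 198.3] w 7.91328057590864 gf 62.46938467025757 ft [-3.   3.1  2.5]
yaw of tool y deg 91.1 tool z [ 0.  0. -1.]
j [-1.   0.2  0.4  1.9 -0.1  1.   1.1]
```

View pics/f.png

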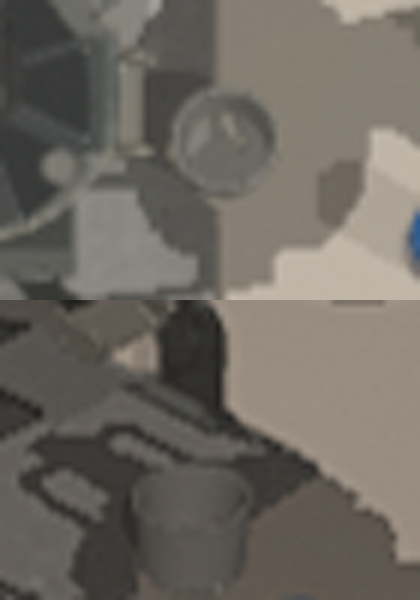

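send_rows(rows=[{"wx": 0, "wy": 0, "wz": 0, "dx": 0, "dy": 8.5, "dz": 10.6, "jaw": 0}, {"wx": 0, "wy": 0, "wz": 0, "dx": 0, "dy": 7, "dz": 9.3, "jaw": 0}, {"wx": 0, "wy": 0, "wz": 0, "dx": 0, "dy": 6.2, "dz": 9.7, "jaw": 0}, {"wx": 0, "wy": 0, "wz": 0, "dx": 0, "dy": 5.7, "dz": 10, "jaw": 0}, {"wx": 0, "wy": 0, "wz": 0, "dx": 0, "dy": 5.2, "dz": 10.3, "jaw": 0}, {"wx": 0, "wy": 0, "wz": 0, "dx": 0, "dy": 4.7, "dz": 10.6, "jaw": 0}, {"wx": 0, "wy": 0, "wz": 0, "dx": 0, "dy": 4.2, "dz": 10.8, "jaw": 0}, {"wx": 0, "wy": 0, "wz": 0, "dx": 0, "dy": 3.7, "dz": 11, "jaw": 0}, {"wx": 0, "wy": 0, "wz": 0, "dx": 0, "dy": 3, "dz": 10.5, "jaw": 0}, {"wx": 0, "wy": 0, "wz": 0, "dx": 0, "dy": 0, "dz": 0, "jaw": 0}, {"wx": 0, "wy": 0, "wz": 0, "dx": 0, "dy": 0, "dz": 0, "jaw": 0}])

```text
t: 27.38
tcp_pos: [451.1, 329.0, 105.7]
tcp_rot: [[-1.0, -0.017, 0.0], [-0.017, 1.0, 0.003], [-0.0, 0.003, -1.0]]
ft_force: [-3.6, 5.0, 0.6]
width: 7.6
grasp_force: 66.3
```

send_rows(rows=[{"wx": 0, "wy": 0, "wz": 0, "dx": 0, "dy": 0, "dz": 1, "jaw": 0}, {"wx": 0, "wy": 0, "wz": 0, "dx": 0, "dy": 0, "dz": 0, "jaw": 0.4}, {"wx": 0, "wy": 0, "wz": 0, "dx": 0, "dy": 0, "dz": 0, "jaw": 0.4}, {"wx": 0, "wy": 0, "wz": 0, "dx": 0, "dy": 0, "dz": 0, "jaw": 0.4}, {"wx": 0, "wy": 0, "wz": 0, "dx": 0, "dy": 0, "dz": -20, "jaw": 0.4}, {"wx": 0, "wy": 0, "wz": 0, "dx": 0, "dy": 0, "dz": -40, "jaw": 0.4}, {"wx": 0, "wy": 0, "wz": 0, "dx": 0, "dy": 0, "dz": -45, "jaw": 0.4}, {"wx": 0, "wy": 0, "wz": 0, "dx": 0, "dy": 30, "dz": -40, "jaw": 0.4}, {"wx": 0, "wy": 0, "wz": 0, "dx": 0, "dy": 40, "dz": 0, "jaw": 0.4}, {"wx": 0, "wy": 0, "wz": 0, "dx": 0, "dy": 40, "dz": 0, "jaw": 0.4}, {"wx": 0, "wy": 0, "wz": 0, "dx": 0, "dy": 0, "dz": 0, "jaw": 0.4}])

```text
t: 28.75
tcp_pos: [449.0, 440.1, 249.0]
tcp_rot: [[-1.0, -0.021, 0.001], [-0.021, 1.0, 0.001], [-0.001, 0.001, -1.0]]
ft_force: [-0.0, -1.6, 0.2]
width: 34.4
grasp_force: 0.0
```

```bash
python3 - <<'E'
from h import *
show()
T=bot.get_image("top"); S=bot.get_image("scene")
cv2.imwrite("pics/g.png",cv2.resize(T["pixels"][150:245,140:273],(800,570),interpolation=cv2.INTER_CUBIC))
cv2.imwrite("pics/h.png",cv2.resize(S["pixels"][110:290,160:400],(800,600),interpolation=cv2.INTER_CUBIC))
st=[456.1,106.7,1.5894]
P=depthpts(T,np.ones((384,512),bool)); c,s=np.cos(st[2]),np.sin(st[2]); d=P-[st[0],st[1],0]; q=np.c_[d[:,0]*c+d[:,1]*s,-d[:,0]*s+d[:,1]*c,d[:,2]]
m=(abs(q[:,0]-222)<14)&(abs(q[:,1])<28)&(q[:,2]>85)&(q[:,2]<150); print("bail",m.sum(),np.median(q[m],0))
m=(abs(q[:,0]-85)<40)&(abs(q[:,1])<40)&(q[:,2]>200)&(q[:,2]<212); print("knob",q[m].mean(0))
for g in("caplet","tablet_large","tablet_medium","tablet_small"):
    for z in bot.look_for(T,g)[:2]: print(g,round(z["p"],2),z["extent"])
E
```

```text
t 28.75 tcp [449.  440.1 249. ] w 34.39318369388311 gf 0.0 ft [-0.  -1.6  0.2]
yaw of tool y deg 91.2 tool z [ 0.  0. -1.]
j [-1.1  0.3  0.4  1.7 -0.1  1.2  0.9]
bail 57 [222.6  -3.3 117.9]
knob [ 84.8   2.5 206.8]
tablet_large 0.56 [249.6, 191.5, 16.6, 17.0]
tablet_large 0.54 [153.0, 166.7, 79.3, 60.8]
tablet_small 0.23 [288.8, 207.8, 12.5, 15.0]
```

View pics/g.png

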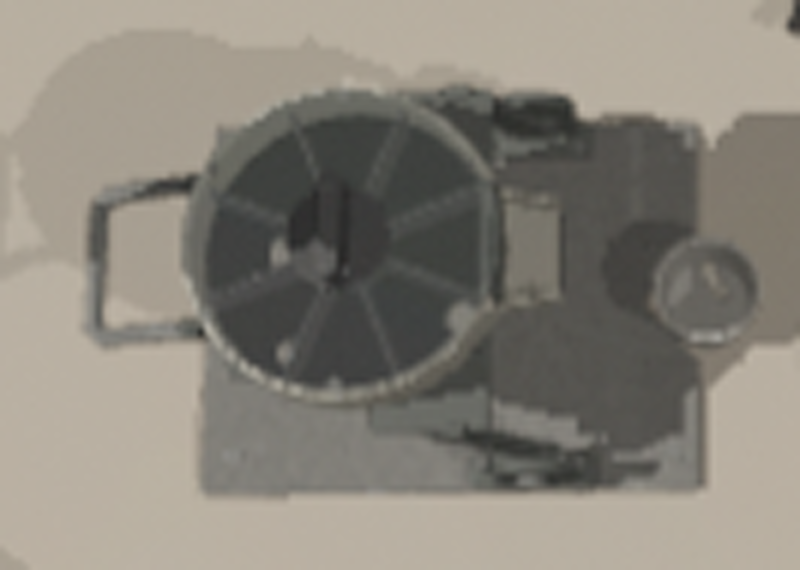

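View pics/h.png

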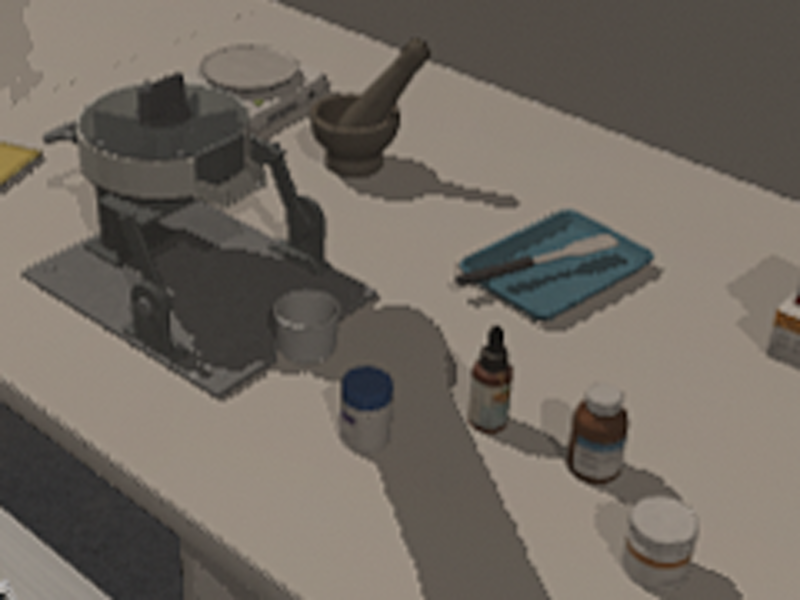

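The drum is level and its outlet pocket is empty. Three tablets are still in the wheel, at (280,252), (285,352) and (460,320) in the top crop. The caplet shows in the gallipot at (712,278). Both pots are upright and the bystanders have not moved.

```bash
python3 -c "
from cell import bot
print(bot.job_done())"
```

```text
the job is handed in; nothing more can be done
None
```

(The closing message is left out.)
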